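# Grease the pivot post, then hold the cast lever level over it

### The arm

A 7-joint arm with a two-finger parallel gripper is mounted at the origin on a cart in front of the work surface, level with it; the furniture and walls round the work are solid. World frame = base frame: x ahead of the robot, y to its left, z up, the work surface at z = 0. Lengths are in m, angles in rad, forces in N, time in s.
With the tool pointing down it reaches from about 0.425 to 0.925 m from the base axis. Payload 6.8 kg.
Tool frame: the origin (TCP) lies at the very end of the fingers, on their centre line; the grasp point (between the pads) lies 19 mm behind it; z points along the fingers, y is the line along which they close (so a half turn about z gives the same grasp; the last joint's range is limited). The gripper opens to 85 mm and grips with 20 to 120 N. Pads are 22 mm wide; open, the fingers measure 114 mm over their backs; the gripper's body (76 mm by 85 mm) begins 54 mm behind the grasp point. The pads swing forward as they close: fully open they stand 13 mm farther back than shut.
Start: joints at [1.225, 0.477, 0.022, 1.555, -0.011, 1.109, -0.083], TCP at [0.159, -0.656, 0.231] pointing down, gripper open.
Joint ranges: [-2.96, 2.96], [-0.34, 2.1], [-1.41, 1.46], [0.24, 2.44], [-1.37, 4.51], [0.17, 1.92], [-2.96, 2.96]. Speed limits (rad/s): [2.39, 2.39, 3.14, 3.14, 3.14, 3.14, 3.14].

### API

Orientations are given as a unit quaternion [w, x, y, z].
In Python, from station import bot gives the robot as it stands.
- The arm moves only by the tool creep_tool, called after "Call:" as name([rows], argument=value, ...), one row to a line, values as JSON. Schema: {"type":"object","properties":{"motion":{"type":"array","items":{"type":"array","prefixItems":[{"type":"array","items":{"type":"number"},"minItems":3,"maxItems":3},{"type":"number"},{"type":"number"}],"minItems":3,"maxItems":3},"minItems":1,"maxItems":20},"clamp_n":{"type":"number"},"only":{"type":"string"},"quiet":{"type":"boolean"},"lines":{"type":"string"}},"required":["motion"],"additionalProperties":false}. motion is a list of rows, 1 to 20 of them, each written [[dx, dy, dz], turn, opening]: dx, dy, dz in shares of the most that a row can go, 1 being 50 mm, then a turn about the tool's z in shares of pi rad (1.0 is pi rad), then the opening from 0.0 (shut) to 1.0 (fully open); each row shifts and turns the commanded pose from where the row before left it, along the tool's axes as they then stand; what a row does not reach is not made up. A row lasts 1/10 s, in which the tool goes at most 0.05 m and 0.15 rad, less where a joint would pass 70% of its speed; a pose out of reach is approached as far as the arm can. The fingers move at their own pace and stop on an object; clamp_n is the grip in N (left out, the last holds). Time passes only in rows, so rows that do not move let the fingers close. The tool returns the time, the measured TCP pose, the force, the opening and the grip force at its end. only (a regular expression) keeps the lines of the reply that match it, lines (a string "A,B") keeps lines A to B, and quiet returns only ok. No shift or turn number may pass 1 either way. Input that does not fit is refused with a message, and nothing moves.
- bot.get_obs(): the state, without advancing time (a new reading comes with each control period).
- bot.read_camera(name): name is "scene" or "top"; returns the picture (400x640x3 uint8, blue, green, red); there is no depth.
- bot.camera_info(name): a dict with "vertical_fov" (degrees; the focal length in pixels is half the picture's height over the tangent of half this angle, whatever the lens; pixels are square), "cx", "cy" (the principal point, pixels), "view" (4x4, takes a point from world to camera coordinates). Camera axes: x right, y up, looking along -z (the intrinsics and any distortion apply to the point x, -y, -z); pixel columns grow to the right and rows downward; lengths in m; the calibration is good to about 2 mm. A picture is of the moment at which its call begins. camera_info takes no time and is no camera call.
- bot.hand_in(): hands the job in; it is judged then, once.
The state is a dict: "t": time; "q": joint angles; "joint_vel": joint speeds; "joint_torque": joint torques, N m; "eef_pos": TCP position; "tool_rot": TCP orientation; "contact_force": force on the tool from outside, world axes, zero at the start; "torque": the same for the moment, N m; "gripper_width": opening from 0.0 (shut) to 1.0 (fully open); "grasp_force": force on a finger pad.
Only numpy, scipy, OpenCV 4.12 (cv2) and the standard library are available. Lean on these libraries where they do the work, as an engineer would, in place of code of your own. Each camera call takes 0.05 s, during which the arm holds its last target. There are 200 camera calls.

### The job

Refit the cast lever to its pivot stand as far as the hand-over: first push the pump handle all the way down and let it spring fully back up, three times, to grease the pivot post. Only then lift the cast lever by the yellow band that marks its balance point, and hold it level with its bore centred over the post, hub a few centimetres above the post's tip and touching nothing but the gripper. Finish while still holding it there, keep it level on the way, and leave the other things on the bench alone.

Things in the scene. Friction and masses are not known exactly. Their poses are not given: they have to be found in the camera images.
- stand: blue plate 96 (x) x 156 (y) x 14 mm fixed to the bench, origin centre of underside, yaw within 0.3 rad. Carries a steel pivot post (14 mm diameter, 90 mm high over the bench, at x 0, y +45 mm) and a grey grease pump (at y -45 mm, cheeks 65 mm high) with red-capped cup (62 mm high, x +28, y -18 mm). The pump handle points to its -x, towards the robot
- post_top (a point): centre of the tip of the pivot post, 90 mm above the bench; axes as the stand's
- pump_handle (a joint): sprung handle: 0 = up (rest, 20 degrees above level), 0.6 rad = fully down at its stop (14 degrees below level). Pivot at x 0, y -45, z 55 mm in the stand's frame, axis along its y. Springs back when let go; takes about 3.5 N at the bar to start, about 9 N at the stop
- pump_bar (a point): centre of the black cross bar at the end of the pump handle: 16 mm diameter, 60 mm long along the stand's y, 105 mm from the pivot; about 91 mm above the bench at rest and 30 mm when fully down. Press it from above, e.g. with shut fingers
- lever: dark cast lever, 202 mm long, 0.3-0.5 kg, lying flat. Origin under its balance point, level with the hub's underside; z up, x along the arm to the hub (44 mm diameter, 30 high; upright 18 mm bore at x +45 mm). Straight arm 16 mm wide, 14 high (11 to 25 mm above the underside); 30 mm red ball at x -120 mm. A 20 mm yellow band round the arm marks the balance point, x 0
- bore (a point): centre of the hub's bore at its lower face; axes as the lever's
- loupe: bystander: black loupe, 35 mm diameter, 26 mm high, origin under its centre
- pliers_round: bystander: pliers with blue handles, 120 mm long, origin under the centre
- gem_pot_5: bystander: small cream pot, 45 mm diameter, 25 mm high, origin under its centre

How it is judged:
By the outcome, as a careful person would: the job done as asked, in the order asked, and still so for the second after the job is handed in, while the arm keeps its last pose, push and grip.
It also fails if it takes over 58 s, if anything falls off the work surface, if the arm or the gripper's body presses on something with over 40 N, if the wrist force passes 120 N, or if a joint passes its speed limit or range.

## Working session

There is one attempt and no reset: what is moved stays moved. The work goes in short steps, Python scripts to look and compute and a tool call to move; the robot and the scene stay as the last step left them, time stands still between calls to the robot, and variables do not carry over. Pictures are saved under pics/ and viewed, at most 10 in all, crops included, and the job is handed in when it is done.

```bash
mkdir -p pics; ls; python3 - <<'E'
from station import bot
import cv2
for n in("scene","top"):
    i=bot.camera_info(n);print(n,i)
    cv2.imwrite(f"pics/{n}0.png",bot.read_camera(n))
o=bot.get_obs();print(o["t"],o["eef_pos"],o["tool_rot"])
E
```

```text
pics
station.py
scene {'vertical_fov': 56.012703857610106, 'cx': 315.3728490899439, 'cy': 192.19123786108057, 'view': array([[-0.83267431, -0.55376127, -0.00139859,  0.44012153],
       [ 0.31767603, -0.47974563,  0.81787901, -0.31500794],
       [-0.45358069,  0.68058253,  0.57538854, -0.54032354],
       [ 0.        ,  0.        ,  0.        ,  1.        ]])}
top {'vertical_fov': 46.81420835195261, 'cx': 322.2591327819258, 'cy': 200.83532671048752, 'view': array([[-1.53658311e-02, -9.99880670e-01, -1.59273933e-03,
        -1.12653457e-01],
       [ 9.90157229e-01, -1.54379897e-02,  1.39105464e-01,
        -6.22057294e-01],
       [-1.39113453e-01,  5.60408697e-04,  9.90276291e-01,
        -1.04772766e+00],
       [ 0.00000000e+00,  0.00000000e+00,  0.00000000e+00,
         1.00000000e+00]])}
0.1 [ 0.15882327 -0.65548628  0.23041126] [-8.28759043e-04  9.92939175e-01  1.18621566e-01 -1.76672052e-04]
```

View pics/scene0.png

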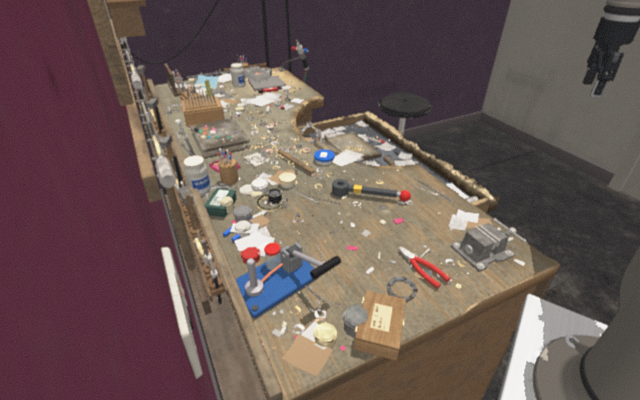

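View pics/top0.png

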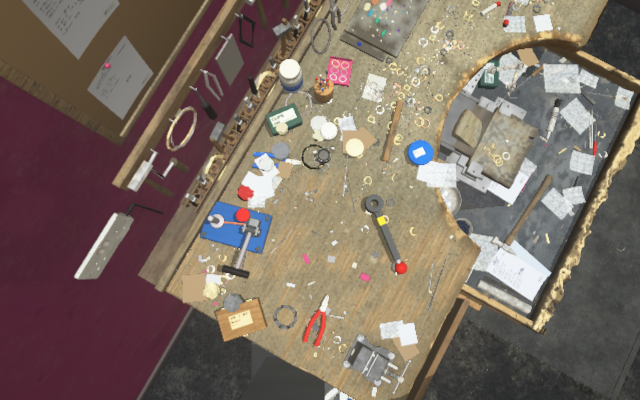

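The scene view shows the blue stand around (275,280), with its bar at (326,267) and the lever from (340,187) to (405,196). In the top view the stand is near (237,228), the bar at (237,271), the hub at (374,204), the band at (382,220) and the ball at (401,268). Next I'll measure by colour masks.

```bash
cat > h.py <<'E'
import numpy as np,cv2
from station import bot
def cam(n):
    i=bot.camera_info(n);f=200/np.tan(np.radians(i["vertical_fov"]/2));return i,f
def ray(n,u,v):
    i,f=cam(n);V=i["view"];R=V[:3,:3];c=-R.T@V[:3,3]
    d=R.T@np.array([(u-i["cx"])/f,-(v-i["cy"])/f,-1]);return c,d
def onz(n,u,v,z):
    c,d=ray(n,u,v);return c+d*(z-c[2])/d[2]
def tri(a,b):
    c1,d1=ray("scene",*a);c2,d2=ray("top",*b)
    s=np.linalg.lstsq(np.c_[d1,-d2],c2-c1,rcond=None)[0]
    p,q=c1+s[0]*d1,c2+s[1]*d2;return (p+q)/2,np.linalg.norm(p-q)
def proj(n,p):
    i,f=cam(n);q=i["view"]@np.r_[p,1];return np.array([i["cx"]-f*q[0]/q[2],i["cy"]+f*q[1]/q[2]]).round(1)
def blobs(im,lo,hi,roi,amin=15):
    x,y,X,Y=roi;m=cv2.inRange(cv2.cvtColor(im[y:Y,x:X],cv2.COLOR_BGR2HSV),lo,hi)
    n,l,s,c=cv2.connectedComponentsWithStats(m)
    return [(s[k,4],(c[k]+[x,y]).round(1),s[k,:4]+[x,y,0,0]) for k in range(1,n) if s[k,4]>=amin],m
E
python3 - <<'E'
from h import *
for n,rs,rl in(("scene",(225,235,350,315),(325,170,420,210)),("top",(190,180,290,290),(355,185,415,280))):
    im=cv2.imread(f"pics/{n}0.png")
    for nm,lo,hi,r in(("blue",(100,120,60),(125,255,255),rs),("red",(0,150,120),(6,255,255),rs),("ball",(0,150,100),(8,255,255),rl),("band",(22,150,120),(34,255,255),rl),("black",(0,0,0),(180,255,45),rs)):
        b,m=blobs(im,lo,hi,r)
        print(n,nm,[(a,c.tolist(),s.tolist()) for a,c,s in b])
        if nm=="blue":
            k=np.argwhere(m)[:,::-1].astype(np.float32)
            q=cv2.boxPoints(cv2.minAreaRect(k))+r[:2];print(q.tolist())
            if n=="top":print([onz(n,*p,.014).round(4).tolist() for p in q])
a=cv2.imread("pics/scene0.png")[235:315,225:350];b=cv2.imread("pics/top0.png")[180:290,185:285]
c=cv2.imread("pics/top0.png")[185:285,350:420];d=cv2.imread("pics/scene0.png")[165:215,320:425]
R=lambda z,w,h:cv2.resize(z,(w,h),interpolation=cv2.INTER_CUBIC)
cv2.imwrite("pics/crop1.png",np.hstack([R(a,500,320),R(b,300,330)[:320]]))
cv2.imwrite("pics/crop2.png",np.hstack([R(d,525,250),R(c,175,250)]))
E
```

```text
scene blue [(np.int32(27), [235.5, 237.2], [232, 235, 8, 6]), (np.int32(1672), [276.3, 287.1], [237, 260, 76, 55]), (np.int32(126), [261.2, 270.8], [256, 263, 13, 16])]
[[217.49837112426758, 238.28196334838867], [286.2721366882324, 208.19343948364258], [320.7442626953125, 286.986873626709], [251.97050094604492, 317.0753936767578]]
scene red [(np.int32(143), [272.2, 248.6], [265, 243, 15, 12]), (np.int32(170), [249.5, 253.8], [241, 248, 18, 15])]
scene ball [(np.int32(84), [404.7, 195.1], [400, 190, 11, 11])]
scene band [(np.int32(23), [356.9, 186.8], [354, 185, 7, 4])]
scene black [(np.int32(101), [323.5, 269.9], [311, 259, 29, 20])]
top blue [(np.int32(345), [224.9, 210.9], [209, 201, 31, 21]), (np.int32(441), [258.8, 232.2], [247, 210, 25, 43]), (np.int32(723), [224.5, 234.0], [200, 220, 46, 28])]
[[199.49570083618164, 236.41547775268555], [209.9255027770996, 198.86819458007812], [271.3008728027344, 215.9169044494629], [260.8710632324219, 253.4641876220703]]
[[0.5427, 0.1738, 0.014], [0.6334, 0.1504, 0.014], [0.5895, 0.0013, 0.014], [0.4997, 0.0263, 0.014]]
top red [(np.int32(146), [244.4, 192.4], [238, 186, 15, 15]), (np.int32(131), [242.8, 214.7], [237, 208, 13, 14])]
top ball [(np.int32(113), [400.6, 267.7], [395, 262, 12, 12])]
top band [(np.int32(60), [380.6, 220.4], [376, 216, 10, 10])]
top black []
```

View pics/crop1.png

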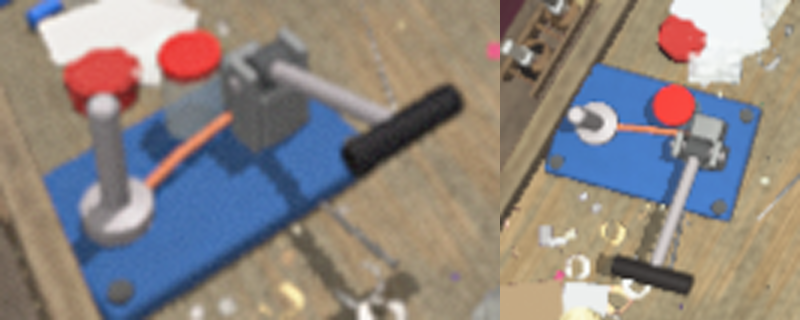

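View pics/crop2.png

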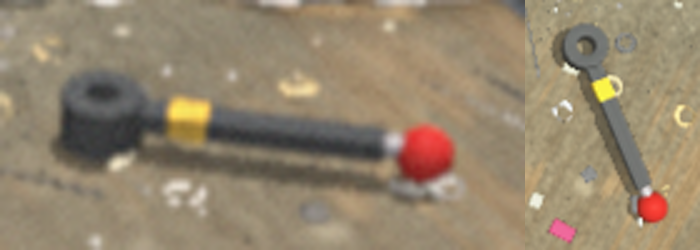

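```bash
python3 - <<'E'
from h import *
yaw=-.286;R=np.array([[np.cos(yaw),-np.sin(yaw)],[np.sin(yaw),np.cos(yaw)]]);o=np.array([.5663,.0880])
for nm,a,b,e in(("post",(250.5,260.8),(210.3,219),o+R@[0,.045]),("bar",(325.8,267),(235.7,272),o+R@[-.0987,-.045]),("cap",(272.2,248.6),(242.8,214.7),o+R@[.028,-.018]),("ball",(404.7,195.1),(400.6,267.7),None),("bore30",(340.6,183.4),(374,203),None),("band",(356.9,186.8),(380.6,220.4),None)):
    print(nm,tri(a,b),e)
b=onz("top",400.6,267.7,.018)[:2];h=onz("top",374,203,.03)[:2];y=onz("top",380.6,220.4,.025)[:2]
d=h-b;L=np.linalg.norm(d);d/=L;print(b,h,y,L,np.degrees(np.arctan2(d[1],d[0])),d,h-.045*d)
# top: hub contour
im=cv2.imread("pics/top0.png")[185:225,355:395];g=cv2.cvtColor(im,6);print(g[8:30,8:34])
E
```

```text
post (array([0.57725737, 0.13073338, 0.08988189]), np.float64(0.0020905978930618823)) [0.57899526 0.1311721 ]
bar (array([0.45834657, 0.07169521, 0.09177867]), np.float64(0.0014275354939960532)) [0.45891393 0.07267284]
cap (array([0.58818176, 0.06222674, 0.05923676]), np.float64(0.0005972692048133674)) [0.58808453 0.06283188]
ball (array([ 0.46119113, -0.30528007,  0.01797497]), np.float64(0.0003663325637686142)) None
bore30 (array([ 0.61456586, -0.24599202,  0.02993035]), np.float64(0.0009194520230718799)) None
band (array([ 0.5736763 , -0.26049096,  0.02635805]), np.float64(0.0006843951346247207)) None
[ 0.4610193  -0.30533996] [ 0.61497156 -0.24578376] [ 0.57349444 -0.26080467] 0.16507041314040313 21.14888466705758 [0.93264605 0.36079267] [ 0.57300249 -0.26201943]
[[145 141 144 143 142 143 146 154 154 147 151 154 152 145 144 149 151 143
  143 149 144 150 154 153 146 145]
 [143 141 146 143 141 141 148 149 134 122 127 131 132 125 133 173 155 152
  150 151 144 146 155 156 146 144]
 [141 140 152 147 142 140 131 126 118 113 114 115 117 115 121 144 141 153
  154 152 146 147 156 158 150 
[... 1376 characters left out ...]
17 118 120
  125 141 148 141 144 155 153 154]
 [102 100  92  66  64  92 110 116 114 114 115 115 116 116 118 118 116 110
  128 146 145 141 144 152 151 150]
 [102 104 140 188  60  63  80 100 115 117 118 117 117 119 120 119 114 117
  134 133 136 138 145 151 151 147]
 [134 108 157 231 188  68  57  71  86  91 101 109 102  97  96 101 116 121
  124 126 134 139 142 148 152 150]
 [158 157 202 236 231 210 186  61  62  60  68  83 104 107 107 107 117 121
  127 128 134 142 146 153 154 153]
 [160 159 174 197 223 236 231 202 161  87  74  75  99 119 118 116 116 120
  120 112 131 142 148 155 156 153]
 [157 153 150 163 185 193 198 208 140  99  92  85  81 116 117 118 115 117
  116 114 130 138 143 152 157 151]]
```

Units first: shifts go in shares of 50 mm and turns go in shares of pi rad. So 0.038 m is 0.76, 0.003 m is 0.06.

```bash
cat >> h.py <<'E'
def to(x,y,z,head=None):
    from scipy.spatial.transform import Rotation as T
    o=bot.get_obs();q=np.array(o["tool_rot"]);M=T.from_quat(np.r_[q[1:],q[0]]).as_matrix()
    d=M.T@(np.array([x,y,z])-o["eef_pos"]);h=np.arctan2(M[1,0],M[0,0])
    print("t",round(o["t"],2),"p",np.round(o["eef_pos"],4),"head",round(h,4),"tilt",np.round(M[:,2],4),"d",d.round(4),"turn",None if head is None else round(h-head,4),"F",np.round(o["contact_force"],2),"w",round(o["gripper_width"],3),"g",round(o["grasp_force"],1))
E
```

Call:
creep_tool([
  [[0.76, -0.56, 0.06], 0, 0],
  [[0.76, -0.56, 0.06], 0, 0],
  [[0.76, -0.56, 0.06], 0, 0],
  [[0.76, -0.56, 0.06], 0, 0],
  [[0.76, -0.56, 0.06], 0, 0],
  [[0.76, -0.56, 0.06], 0, 0],
  [[0.76, -0.56, 0.06], 0, 0],
  [[0.76, -0.56, 0.06], 0, 0],
  [[0.76, -0.56, 0.06], 0, 0],
  [[0.76, -0.56, 0.06], 0, 0],
  [[0.76, -0.56, 0.06], 0, 0],
  [[0, 0, 0], 0, 0],
], clamp_n=40)

```text
t: 1.3
eef_pos: [0.4971, -0.2507, 0.1979]
tool_rot: [-0.002, 0.992, 0.124, 0.001]
contact_force: [-0.2, -0.4, 1.1]
gripper_width: 0.003
grasp_force: 0.0
```

```bash
python3 -c "
from h import *
to(.457,.072,.125)"
```

```text
t 1.3 p [ 0.4971 -0.2507  0.1979] head 0.2489 tilt [ 0.0018  0.0037 -1.    ] d [ 0.0404 -0.3224  0.074 ] turn None F [-0.24 -0.41  1.11] w 0.003 g 0.0
```

Converted, -0.04 m is -0.8, 0.009 m is 0.18.

Call:
creep_tool([
  [[0.1, -0.8, 0.18], 0, 0],
  [[0.1, -0.8, 0.18], 0, 0],
  [[0.1, -0.8, 0.18], 0, 0],
  [[0.1, -0.8, 0.18], 0, 0],
  [[0.1, -0.8, 0.18], 0, 0],
  [[0.1, -0.8, 0.18], 0, 0],
  [[0.1, -0.8, 0.18], 0, 0],
  [[0.1, -0.8, 0.18], 0, 0],
  [[0, 0, 0], 0, 0],
  [[0, 0, 0], 0, 0],
  [[0, 0, 0], 0, 0],
])

```text
t: 2.4
eef_pos: [0.4563, 0.0608, 0.1263]
tool_rot: [0.0, 0.993, 0.118, -0.0]
contact_force: [0.6, -0.0, -0.5]
gripper_width: -0.002
grasp_force: 0.0
```

```bash
python3 -c "
from h import *
to(.457,.072,.125)"
```

```text
t 2.4 p [0.4563 0.0608 0.1263] head 0.2361 tilt [-2.e-04 -7.e-04 -1.e+00] d [ 0.0033 -0.0107  0.0013] turn None F [ 0.55 -0.03 -0.49] w -0.002 g 0.0
```

Converted, 0.012 m is 0.24, -0.011 m is -0.22.

Call:
creep_tool([
  [[0.04, -0.22, 0.24], 0, 0],
  [[0, 0, 0.24], 0, 0],
  [[0, 0, 0.24], 0, 0],
  [[0, 0, 0.24], 0, 0],
  [[0, 0, 0.24], 0, 0],
  [[0, 0, 0.24], 0, 0],
  [[0, 0, 0.24], 0, 0],
  [[0, 0, 0], 0, 0],
  [[0, 0, 0], 0, 0],
  [[0, 0, 0], 0, 0],
])

```text
t: 3.4
eef_pos: [0.455, 0.0723, 0.042]
tool_rot: [0.0, 0.993, 0.118, -0.001]
contact_force: [-2.9, 0.5, 7.4]
gripper_width: -0.002
grasp_force: 3.7
```

```bash
python3 -c "
from h import *
to(.457,.072,.036)
cv2.imwrite('pics/press.png',cv2.resize(bot.read_camera('scene')[220:320,220:360],(560,400)))"
```

```text
t 3.4 p [0.455  0.0723 0.042 ] head 0.2368 tilt [-1.5e-03 -9.0e-04 -1.0e+00] d [0.0019 0.0008 0.006 ] turn None F [-2.95  0.48  7.38] w -0.002 g 3.7
```

View pics/press.png

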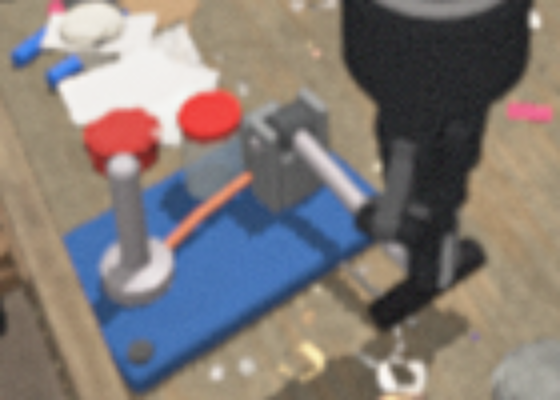

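The picture shows the shut fingers pressing the bar's middle at about (425,280) in the crop, with the handle nearly down. I'll press on until the stop shows in the force.

Call:
creep_tool([
  [[0, 0, 0.08], 0, 0],
  [[0, 0, 0], 0, 0],
  [[0, 0, 0], 0, 0],
])

```text
t: 3.75
eef_pos: [0.4555, 0.0722, 0.0382]
tool_rot: [0.0, 0.993, 0.118, -0.0]
contact_force: [-2.3, -0.0, 8.8]
gripper_width: 0.001
grasp_force: 3.9
```

Call:
creep_tool([
  [[0, 0, 0.06], 0, 0],
  [[0, 0, 0], 0, 0],
  [[0, 0, 0], 0, 0],
])

```text
t: 4.05
eef_pos: [0.4559, 0.0722, 0.0362]
tool_rot: [0.001, 0.993, 0.118, 0.0]
contact_force: [-5.0, -2.3, 20.1]
gripper_width: -0.004
grasp_force: 10.2
```

Call:
creep_tool([
  [[0, 0, 0.04], 0, 0],
  [[0, 0, 0], 0, 0],
  [[0, 0, 0], 0, 0],
])

```text
t: 4.35
eef_pos: [0.4561, 0.0722, 0.0354]
tool_rot: [0.001, 0.993, 0.118, 0.0]
contact_force: [-8.7, -1.8, 38.6]
gripper_width: -0.001
grasp_force: 19.0
```

Force jumped from 9 N to 39 N near z = 0.036, which is the stop. Now I'll release it and do two more strokes.

Converted, -0.015 m is -0.3, -0.012 m is -0.24.

Call:
creep_tool([
  [[0, 0, -0.3], 0, 0],
  [[0, 0, -0.3], 0, 0],
  [[0, 0, -0.3], 0, 0],
  [[0, 0, -0.3], 0, 0],
  [[0, 0, -0.3], 0, 0],
  [[0, 0, -0.24], 0, 0],
  [[0, 0, 0], 0, 0],
  [[0, 0, 0], 0, 0],
  [[0, 0, 0], 0, 0],
  [[0, 0, 0], 0, 0],
  [[0, 0, 0], 0, 0],
])

```text
t: 5.45
eef_pos: [0.4552, 0.0733, 0.1198]
tool_rot: [0.0, 0.993, 0.119, -0.001]
contact_force: [-0.3, -0.0, 0.4]
gripper_width: -0.003
grasp_force: 0.0
```

```bash
python3 -c "
from h import *
to(.457,.072,.12)
cv2.imwrite('pics/up.png',cv2.resize(bot.read_camera('scene')[220:320,220:360],(560,400)))"
```

```text
t 5.45 p [0.4552 0.0733 0.1198] head 0.238 tilt [-1.e-03 -1.e-04 -1.e+00] d [ 0.0014  0.0017 -0.0002] turn None F [-0.29 -0.02  0.43] w -0.003 g 0.0
```

Call:
creep_tool([
  [[0, 0, 0.28], 0, 0],
  [[0, 0, 0.28], 0, 0],
  [[0, 0, 0.28], 0, 0],
  [[0, 0, 0.28], 0, 0],
  [[0, 0, 0.28], 0, 0],
  [[0, 0, 0.28], 0, 0],
  [[0, 0, 0.04], 0, 0],
  [[0, 0, 0], 0, 0],
  [[0, 0, 0], 0, 0],
  [[0, 0, 0], 0, 0],
  [[0, 0, 0], 0, 0],
])

```text
t: 6.6
eef_pos: [0.456, 0.0735, 0.0359]
tool_rot: [0.0, 0.993, 0.119, 0.0]
contact_force: [-6.9, -2.0, 25.6]
gripper_width: -0.001
grasp_force: 12.9
```

View pics/up.png

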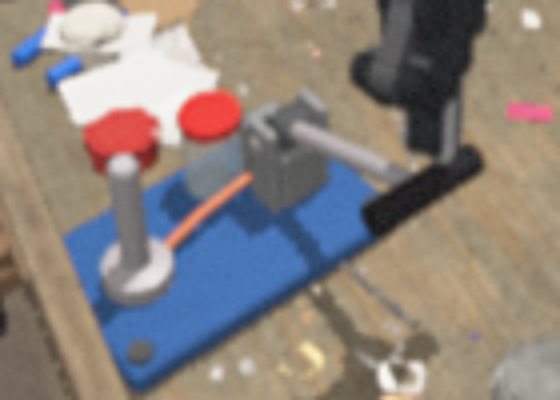

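The bar came back to crop (422,190), which is scene pixel (325.5,267.5), its rest position. The second stroke reached the stop at 26 N, so now the third.

Converted, -0.015 m is -0.3, -0.011 m is -0.22.

Call:
creep_tool([
  [[0, 0, -0.3], 0, 0],
  [[0, 0, -0.3], 0, 0],
  [[0, 0, -0.3], 0, 0],
  [[0, 0, -0.3], 0, 0],
  [[0, 0, -0.3], 0, 0],
  [[0, 0, -0.22], 0, 0],
  [[0, 0, 0], 0, 0],
  [[0, 0, 0], 0, 0],
  [[0, 0, 0], 0, 0],
  [[0, 0, 0], 0, 0],
  [[0, 0, 0], 0, 0],
])

```text
t: 7.7
eef_pos: [0.4552, 0.0733, 0.1198]
tool_rot: [0.0, 0.993, 0.119, -0.001]
contact_force: [-0.0, -0.2, -0.0]
gripper_width: -0.002
grasp_force: 0.0
```

Call:
creep_tool([
  [[0, 0, 0.28], 0, 0],
  [[0, 0, 0.28], 0, 0],
  [[0, 0, 0.28], 0, 0],
  [[0, 0, 0.28], 0, 0],
  [[0, 0, 0.28], 0, 0],
  [[0, 0, 0.28], 0, 0],
  [[0, 0, 0.04], 0, 0],
  [[0, 0, 0], 0, 0],
  [[0, 0, 0], 0, 0],
  [[0, 0, 0], 0, 0],
  [[0, 0, 0], 0, 0],
])

```text
t: 8.8
eef_pos: [0.456, 0.0735, 0.0359]
tool_rot: [0.0, 0.993, 0.119, 0.0]
contact_force: [-7.3, -1.4, 26.9]
gripper_width: -0.002
grasp_force: 13.3
```

Call:
creep_tool([
  [[0, 0, -0.3], 0, 0],
  [[0, 0, -0.3], 0, 0],
  [[0, 0, -0.3], 0, 0],
  [[0, 0, -0.3], 0, 0],
  [[0, 0, -0.3], 0, 0],
  [[0, 0, -0.3], 0, 0],
  [[0, 0, -0.3], 0, 0],
  [[0, 0, -0.3], 0, 0],
  [[0, 0, -0.3], 0, 0],
  [[0, 0, -0.2], 0, 0],
  [[0, 0, 0], 0, 0],
  [[0, 0, 0], 0, 0],
  [[0, 0, 0], 0, 0],
])

```text
t: 10.1
eef_pos: [0.455, 0.0732, 0.1785]
tool_rot: [0.0, 0.993, 0.119, -0.001]
contact_force: [0.8, -0.4, 0.5]
gripper_width: 0.001
grasp_force: 0.0
```

```bash
python3 -c "
from h import *
to(.5733,-.2620,.1,.369)"
```

```text
t 10.1 p [0.455  0.0732 0.1785] head 0.2378 tilt [-1.5e-03 -3.0e-04 -1.0e+00] d [0.0361 0.3536 0.0784] turn -0.1312 F [ 0.76 -0.4   0.46] w 0.001 g 0.0
```

Converted, 0.044 m is 0.88, 0.008 m is 0.16, -0.066 rad / 3.1416 = -0.021.

Call:
creep_tool([
  [[0.09, 0.88, 0.16], 0, 0.6],
  [[0.09, 0.88, 0.16], 0, 0.6],
  [[0.09, 0.88, 0.16], 0, 0.6],
  [[0.09, 0.88, 0.16], 0, 0.6],
  [[0.09, 0.88, 0.16], 0, 0.6],
  [[0.09, 0.88, 0.16], 0, 0.6],
  [[0.09, 0.88, 0.16], 0, 0.6],
  [[0.09, 0.88, 0.16], 0, 0.6],
  [[0, 0, 0], -0.021, 0.6],
  [[0, 0, 0], -0.021, 0.6],
  [[0, 0, 0], 0, 0.6],
  [[0, 0, 0], 0, 0.6],
  [[0, 0, 0], 0, 0.6],
])

```text
t: 11.4
eef_pos: [0.5734, -0.2598, 0.1151]
tool_rot: [-0.0, 0.983, 0.184, -0.0]
contact_force: [0.2, -0.3, 0.4]
gripper_width: 0.599
grasp_force: 0.0
```

```bash
python3 - <<'E'
from h import *
to(.5733,-.2620,.004,.369)
im=bot.read_camera('scene');cv2.imwrite('pics/pre.png',cv2.resize(im[140:220,310:430],(720,480)))
for n in("scene",):
    print([(a,c.tolist()) for a,c,s in blobs(im,(0,150,100),(8,255,255),(390,180,420,210))[0]],[(a,c.tolist()) for a,c,s in blobs(im,(22,150,120),(34,255,255),(325,170,420,210))[0]])
E
```

```text
t 11.4 p [ 0.5734 -0.2598  0.1151] head 0.3691 tilt [-4.e-04  2.e-04 -1.e+00] d [-0.0008  0.002   0.1111] turn 0.0001 F [ 0.18 -0.29  0.36] w 0.599 g 0.0
[(np.int32(84), [404.7, 195.2])] [(np.int32(18), [357.5, 186.7])]
```

View pics/pre.png

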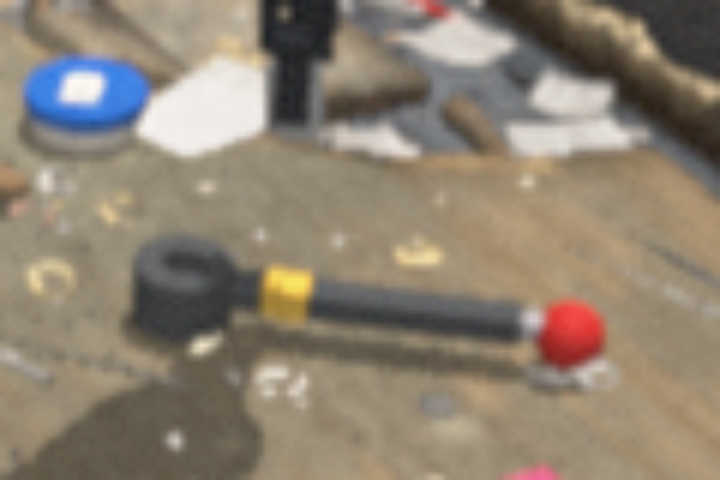

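The finger (292,100) stands right above the yellow band (287,290) and the lever hasn't moved. I'll descend and grip.

Converted, 0.03 m is 0.6, 0.002 m is 0.04.

Call:
creep_tool([
  [[-0.02, 0.04, 0.6], 0, 0.6],
  [[0, 0, 0.6], 0, 0.6],
  [[0, 0, 0.5], 0, 0.6],
  [[0, 0, 0.3], 0, 0.6],
  [[0, 0, 0.2], 0, 0.6],
  [[0, 0, 0.04], 0, 0.6],
  [[0, 0, 0], 0, 0.6],
  [[0, 0, 0], 0, 0.6],
], clamp_n=80)

```text
t: 12.25
eef_pos: [0.5741, -0.2628, 0.0045]
tool_rot: [0.001, 0.983, 0.184, 0.001]
contact_force: [0.2, 0.3, 0.3]
gripper_width: 0.598
grasp_force: 0.0
```

Call:
creep_tool([
  [[0, 0, 0], 0, 0],
  [[0, 0, 0], 0, 0],
  [[0, 0, 0], 0, 0],
  [[0, 0, 0], 0, 0],
  [[0, 0, 0], 0, 0],
  [[0, 0, 0], 0, 0],
  [[0, 0, 0], 0, 0],
  [[0, 0, 0], 0, 0],
  [[0, 0, 0], 0, 0],
  [[0, 0, 0], 0, 0],
], clamp_n=80)

```text
t: 13.25
eef_pos: [0.5737, -0.2628, 0.0042]
tool_rot: [0.0, 0.983, 0.184, 0.0]
contact_force: [-1.4, 1.0, 5.9]
gripper_width: 0.164
grasp_force: 78.5
```

```bash
python3 -c "
from h import *
to(.5733,-.2620,.004,.369)"
```

```text
t 13.25 p [ 0.5737 -0.2628  0.0042] head 0.3697 tilt [ 9.e-04 -6.e-04 -1.e+00] d [-0.0001 -0.0009  0.0002] turn 0.0007 F [-1.37  1.04  5.9 ] w 0.164 g 78.5
```

Converted, -0.015 m is -0.3, -0.012 m is -0.24.

Call:
creep_tool([
  [[0, 0, -0.08], 0, 0],
  [[0, 0, -0.16], 0, 0],
  [[0, 0, -0.24], 0, 0],
  [[0, 0, -0.3], 0, 0],
  [[0, 0, -0.3], 0, 0],
  [[0, 0, -0.3], 0, 0],
  [[0, 0, -0.3], 0, 0],
  [[0, 0, -0.3], 0, 0],
  [[0, 0, -0.3], 0, 0],
  [[0, 0, -0.3], 0, 0],
  [[0, 0, -0.24], 0, 0],
  [[0, 0, -0.12], 0, 0],
  [[0, 0, 0], 0, 0],
  [[0, 0, 0], 0, 0],
  [[0, 0, 0], 0, 0],
])

```text
t: 14.75
eef_pos: [0.5727, -0.2623, 0.1494]
tool_rot: [-0.0, 0.983, 0.184, -0.001]
contact_force: [0.5, 0.2, -3.7]
gripper_width: 0.167
grasp_force: 78.2
```

```bash
cat > m.py <<'E'
from h import *
o=bot.get_obs();z=o["eef_pos"][2];to(.533,.131,.16,0)
S,T=bot.read_camera('scene'),bot.read_camera('top')
for nm,lo,hi in(("ball",(0,150,100),(8,255,255)),("band",(22,150,120),(34,255,255))):
  for n,im in(("scene",S),("top",T)):
    print(nm,n,[(int(a),c.tolist()) for a,c,s in blobs(im,lo,hi,(0,0,640,400),12)[0]])
cv2.imwrite('pics/ls.png',S);cv2.imwrite('pics/lt.png',T)
E
python3 m.py
```

```text
t 14.75 p [ 0.5727 -0.2623  0.1494] head 0.3699 tilt [-1.6e-03  6.0e-04 -1.0e+00] d [ 0.1052 -0.381  -0.0103] turn 0.3699 F [ 0.46  0.16 -3.67] w 0.167 g 78.2
ball scene [(23, [270.7, 89.4]), (120, [413.7, 144.1]), (144, [272.1, 248.6]), (174, [249.8, 253.9]), (359, [427.9, 270.6])]
ball top [(12, [498.0, 3.5]), (17, [505.5, 21.8]), (39, [594.2, 148.4]), (149, [244.2, 192.5]), (130, [242.8, 214.8]), (294, [315.7, 327.4])]
band scene []
band top []
```

Converted, -0.032 m is -0.64, -0.001 m is -0.02, 0.08 rad / 3.1416 = 0.0255.

```bash
python3 - <<'E'
from h import *
print(proj("scene",np.array([.4609,-.3056,.163])),proj("top",np.array([.4609,-.3056,.163])))
E
```

```text
[413.5 143.7] [412.4 268.1]
```

Call:
creep_tool([
  [[0.06, -0.22, -0.02], 0, 0],
  [[0.12, -0.44, -0.02], 0, 0],
  [[0.18, -0.64, -0.02], 0, 0],
  [[0.18, -0.64, -0.02], 0, 0],
  [[0.18, -0.64, -0.02], 0, 0],
  [[0.18, -0.64, -0.02], 0, 0],
  [[0.18, -0.64, -0.02], 0, 0],
  [[0.18, -0.64, -0.02], 0, 0],
  [[0.18, -0.64, -0.02], 0, 0],
  [[0.18, -0.64, -0.02], 0, 0],
  [[0.18, -0.64, 0], 0, 0],
  [[0.18, -0.64, 0], 0, 0],
  [[0.12, -0.44, 0], 0, 0],
  [[0, -0.12, 0], 0, 0],
  [[0, 0, 0], 0.0095, 0],
  [[0, 0, 0], 0.0223, 0],
  [[0, 0, 0], 0.0255, 0],
  [[0, 0, 0], 0.0255, 0],
  [[0, 0, 0], 0.0223, 0],
  [[0, 0, 0], 0.0127, 0],
])

```text
t: 16.85
eef_pos: [0.5335, 0.1286, 0.1602]
tool_rot: [0.001, 1.0, -0.003, -0.0]
contact_force: [-0.7, -0.8, -3.3]
gripper_width: 0.168
grasp_force: 78.3
```

Call:
creep_tool([
  [[0, 0, 0], 0, 0],
  [[0, 0, 0], 0, 0],
  [[0, 0, 0], 0, 0],
])

```text
t: 17.15
eef_pos: [0.5335, 0.13, 0.1603]
tool_rot: [0.0, 1.0, -0.0, -0.0]
contact_force: [-0.3, 0.5, -3.4]
gripper_width: 0.166
grasp_force: 78.3
```

```bash
python3 m.py
```

```text
t 17.15 p [0.5335 0.13   0.1603] head -0.0008 tilt [-1.e-04 -3.e-04 -1.e+00] d [-0.0005 -0.001   0.0003] turn -0.0008 F [-0.31  0.47 -3.41] w 0.166 g 78.3
ball scene [(133, [272.0, 249.0]), (174, [249.9, 253.9]), (313, [331.4, 265.4]), (343, [427.8, 270.6])]
ball top [(12, [498.0, 3.5]), (17, [505.5, 21.8]), (39, [594.2, 148.4]), (153, [244.3, 192.6]), (131, [242.8, 214.7]), (154, [198.5, 295.5]), (295, [315.7, 327.5])]
band scene []
band top []
```

```bash
python3 - <<'E'
from h import *
a=cv2.imread("pics/ls.png")[190:310,220:370];b=cv2.imread("pics/lt.png")[170:290,180:280]
R=lambda z,w,h:cv2.resize(z,(w,h),interpolation=cv2.INTER_CUBIC)
cv2.imwrite("pics/c3.png",np.hstack([R(a,450,360),R(b,300,360)]))
E
```

```text
(no output)
```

View pics/c3.png

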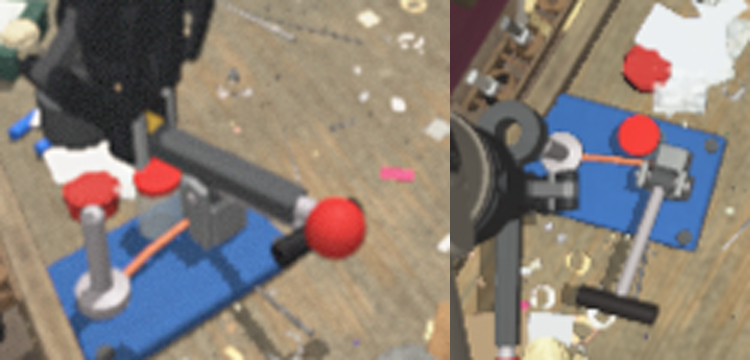

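```bash
python3 - <<'E'
from h import *
b,e=tri((331.4,265.4),(198.5,295.5));print("ball",b,e)
h=onz("top",202,212.3,.186);print("bore",h,"len",np.linalg.norm((h-b)[:2]))
im=cv2.imread("pics/lt.png");x,y=183,192
g=cv2.cvtColor(im[y:y+40,x:x+40],6)
cv2.imwrite("pics/c4.png",cv2.resize(im[y:y+40,x:x+40],(600,600),interpolation=cv2.INTER_CUBIC))
print("exp proj hub top",proj("top",np.array([.578,.130,.186])),"post",proj("top",np.array([.578,.131,.09])))
E
```

```text
ball [0.41310995 0.13099505 0.17319282] 0.0007762983825483639
bore [0.58037928 0.12391655 0.186     ] len 0.16741903513277379
exp proj hub top [199.  213.5] post [209.9 218.3]
```

View pics/c4.png

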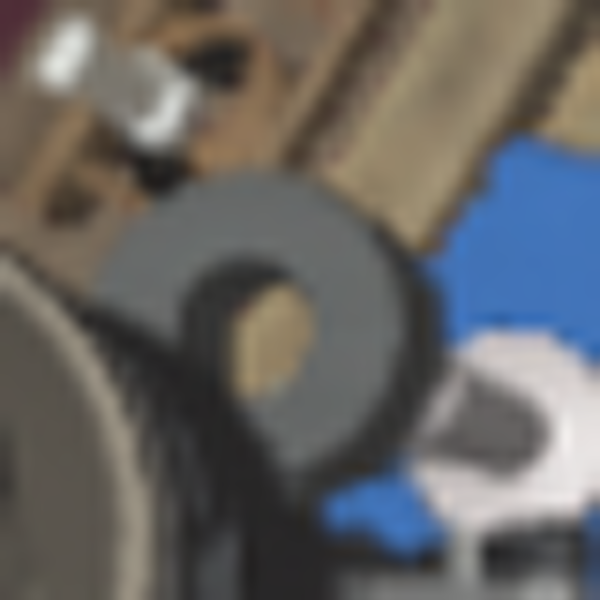

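The bore rim centre in crop c4 (248,326) is top pixel (199.1,213.3). That is within 0.3 px of the prediction for a bore at (0.578, 0.130). The ball height shows the lever is level, so I'll lower 30 mm.

Converted, 0.007 m is 0.14, 0.005 m is 0.1.

Call:
creep_tool([
  [[0, -0.02, 0.1], 0, 0],
  [[0, 0, 0.14], 0, 0],
  [[0, 0, 0.14], 0, 0],
  [[0, 0, 0.14], 0, 0],
  [[0, 0, 0.08], 0, 0],
  [[0, 0, 0], 0, 0],
  [[0, 0, 0], 0, 0],
  [[0, 0, 0], 0, 0],
  [[0, 0, 0], 0, 0],
  [[0, 0, 0], 0, 0],
])

```text
t: 18.25
eef_pos: [0.5336, 0.1317, 0.1306]
tool_rot: [-0.0, 1.0, -0.0, 0.0]
contact_force: [0.4, -0.2, -2.5]
gripper_width: 0.169
grasp_force: 78.3
```

```bash
python3 m.py; python3 - <<'E'
from h import *
S,T=cv2.imread("pics/ls.png"),cv2.imread("pics/lt.png")
R=lambda z,w,h:cv2.resize(z,(w,h),interpolation=cv2.INTER_CUBIC)
cv2.imwrite("pics/c5.png",np.hstack([R(S[190:310,220:370],450,360),R(T[192:228,188:223],350,360)]))
print(proj("top",np.array([.5782,.131,.156])),proj("scene",np.array([.413,.131,.144])),proj("top",np.array([.413,.131,.144])))
E
```

```text
t 18.25 p [0.5336 0.1317 0.1306] head -0.0003 tilt [ 5.e-04  1.e-04 -1.e+00] d [-0.0006  0.0007 -0.0294] turn -0.0003 F [ 0.42 -0.16 -2.53] w 0.169 g 78.3
ball scene [(87, [249.7, 256.5]), (345, [427.9, 270.8]), (294, [330.2, 280.2])]
ball top [(12, [498.0, 3.5]), (17, [505.5, 21.8]), (39, [594.2, 148.4]), (152, [244.2, 192.6]), (130, [242.8, 214.8]), (141, [201.5, 294.6]), (295, [315.7, 327.5])]
band scene []
band top []
[202.3 215. ] [331.3 279.4] [202.2 294.5]
```

View pics/c5.png

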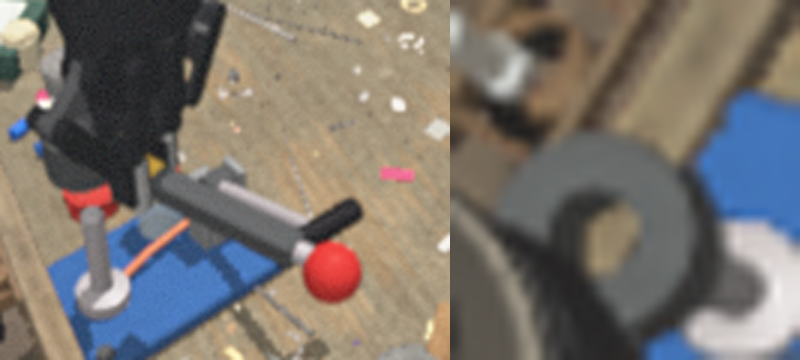

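The bore rim is centred at top pixel (202.1,215.2) against (202.3,215.0) predicted for the post axis. The ball is level, and nothing touches the lever: the hub's underside is about 36 mm above the post tip. Handing in.

```bash
python3 -c "
from station import bot
print(bot.hand_in())"
```

```text
the job is handed in; nothing more can be done
None
```

I pumped the handle to its stop three times, then lifted the lever by its yellow band; the arm is holding it level over the post, bore centred to about 1 mm by camera and hub about 36 mm above the tip, and I handed the job in at 18 s (no verdict was returned).

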